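Brake lever check on a trolley handle

ROBOT

A 6-joint arm with a two-finger parallel gripper is mounted at the origin on the work surface; the furniture and walls round the work are solid. World frame = base frame: x ahead of the robot, y to its left, z up, the work surface at z = 0. Lengths are in m, angles in degrees, forces in N, time in s.
With the tool pointing down it reaches from about 0.375 to 0.975 m from the base axis. Payload 3.8 kg.
Tool frame: the origin (TCP) lies midway between the tips of the shut fingers; the grasp point (between the pads) lies behind it (ctrl.pinch_z is the z of the grasp point in the tool frame, in m); z points along the fingers, y is the direction in which the jaws open and shut (so a half turn about z gives the same grasp; the last joint's range is limited). The gripper opens to 85 mm and grips with 20 to 120 N. Pads are 22 mm wide; open, the fingers measure 114 mm over their backs; the gripper's body (76 mm by 85 mm) begins 54 mm behind the grasp point. The pads swing forward as they close: fully open they stand 13 mm farther back than shut.
Start: joints at [64.005, 15.12, 91.902, -0, 72.978, -2.114], TCP at [0.273, 0.617, 0.231] pointing down, gripper open.
Joint ranges: [-150.88, 150.88], [-54.13, 125.18], [17.81, 147.31], [-75.09, 255.09], [0, 152.58], [-146.25, 146.25]. Speed limits (degrees/s): [147.25, 147.25, 180, 180, 180, 180].

INTERFACE

Orientations are given as a 3x3 rotation matrix whose columns are the frame's x, y, z axes.
In Python, from plant import readout, cams, workorder, ctrl gives the robot as it stands.
- The arm moves only by the tool send_rows, never from a script. Its argument "steps" is a list of rows, each a list of 7 numbers: the shift along the tool's x, y, z in m, then the turn, a rotation vector about the tool's x, y, z in degrees, then the finger opening in m, from 0 to 0.0854. In form: [[x, y, z, wx, wy, wz, claw], ...]. A call has 1 to 8 rows; each row is the pose to reach, as a shift and turn from the pose commanded when the call began, along the tool's axes at that moment; what a row does not reach only later rows make up. A row lasts 1/10 s, in which the tool goes at most 50 mm and 8.59 degrees, less where a joint would pass 70% of its speed; a pose out of reach is approached as far as the arm can. A call with a gripper value outside its range is refused whole. The fingers move at their own pace and stop on an object; the grip force is fixed at half the most. Time passes only in rows, so rows that repeat a pose let the fingers close. It gives the time, the measured TCP pose, the force and the opening at its end, in the units of the state.
- readout.observe(): the state, without advancing time (a new reading comes with each control period).
- cams.snapshot(name): name is "scene" or "top"; returns a dict with "pixels" (480x640x3 uint8, red, green, blue), "range_z" (480x640 float32, m along the optical axis (not along the pixel's ray), 0 where there is no reading), "fx", "fy", "cx", "cy" (pixels), "pose" (4x4, takes a point from camera to world coordinates). Camera axes: x right, y down, z forward; pixel columns grow to the right and rows downward; lengths in m; the calibration is good to about 2 mm. A picture is of the moment at which its call begins.
- workorder.finish_job(): hands the job in, once; it reports no verdict.
Trained networks look in a picture, given as the dict that the camera call returned (one of the last four; its "shot" number tells which), for a name from the list of things; names that differ only in an ending like _2 or _b are one class to them, and where a whole thing is asked for, a point or a joint stands for the part that bears it (a point fixed in the world has none). Each returns a list of dicts, best first, with "confidence" (0 to 1); they miss things now and then, are a little off and sometimes report something else, mostly with a low value. They report only what shows in the picture. A call takes as long as a camera call.
- cams.spot_in(picture, name): "at" ([column, row] in pixels, amid what is visible of it).
- cams.cut_out(picture, name): "region" (480x640 bool, what is visible of it) and "at" ([column, row] in pixels, amid what is visible of it).
The state is a dict: "time_s": time; "joint_positions": joint angles; "joint_velocities": joint speeds; "tau": joint torques, N m; "position": TCP position; "ee_rot": TCP orientation; "wrist_force": force on the tool from outside, world axes, zero at the start; "ft_torque": the same for the moment, N m; "width": finger opening in m.
Only numpy, scipy, OpenCV 4.12 (cv2) and the standard library are available. Lean on these libraries where they do the work, as an engineer would, in place of code of your own. Each camera call takes 0.05 s, during which the arm holds its last target.

TASK

Check the brake lever of the trolley handle that is clamped in the stand on the desk: with closed fingers, press the orange pad on its outer face gently in until the lever comes up on its stop, short of the bar, hold it there for a moment, then let it spring fully back out. Then press the pad in a second time until the lever is on its stop and finish the program while still holding it there, so that the gap to the bar can be gauged. Do not pinch the lever or reach behind it, do not touch the bar, and leave everything else on the desk where it is.

Things in the scene. Friction and masses are not known exactly. Their poses are not given: they have to be found in the camera images.
- handle_stand: Service stand fixed to the desk (cannot move): grey plate 100 x 310 x 12 mm with two aluminium clamps (52 mm deep, 24 mm wide, tops at 145 mm) 135 mm either side of the middle. They hold a piece of trolley handlebar. Origin: centre of the plate's underside, on the desk. x: level, from the lever towards the bar and beyond it (the way the lever is pressed); y: along the bar, the lever's hinge lies on the +y side; z: up. The stand's yaw is within 0.45 rad of the world's.
- bar: The handlebar: steel tube 330 mm long with a black rubber grip 32 mm in diameter (y -105 to +65 mm in the stand's frame), axis level along the stand's y, 125 mm above the desk (top of the grip at 141 mm). Its frame equals the stand's frame (origin on the desk). Not to be touched.
- bar_face (a point): Point of the rubber grip's surface nearest to the lever, 16 mm to the lever's side of the bar's axis, 125 mm above the desk, opposite the pad of the pressed lever. Axes as the stand's.
- brake_lever (a joint): Angle of the brake lever about its upright hinge, rad. 0 = fully out, where its spring holds it; 0.40 = on its stop, parallel with the bar, with 23 mm between its back and the grip (18 mm at the ball end). Turns counter-clockwise seen from above when pressed. At 105 mm from the hinge the spring needs 2 N to start and 6 N at the stop. It is a light hand lever and not to be pushed hard: 10 N seats it on its stop, 30 N is too rough. Let go, it springs back out by itself.
- lever_blade: The lever: aluminium blade, 20 mm high (115 to 135 mm above the desk), 9 mm thick, 148 mm from the hinge to the centre of the ball (18 mm) at its free end. Origin on the hinge axis at mid height, 125 mm above the desk; -y points along the blade to its free end, x is square to the blade towards the bar, z up. Bare outer face at x = -6 mm. The outer face and the space before it are clear; nothing is overhead.
- lever_back: The blade's back, the strip facing the bar (3 mm thick, outer surface at x = +3 mm of the blade's frame; same origin and axes as the blade). Not to be touched.
- press_pad: Orange pad on the outer face of the blade, the place to press: 50 mm long (80 to 130 mm from the hinge), 22 mm high, outer surface at x = -11 mm of the blade's frame, 5 mm proud of the blade. Same origin (on the hinge) and axes as the blade; turns with it.
- lever_pad (a point): Point to press: centre of the orange pad's outer surface, 105 mm from the hinge, at mid height (125 mm above the desk). Axes as the blade's: +x is the way to press. It moves about 41 mm from fully out to the stop.
- lever_hinge (a point): Centre of the lever's hinge pin, 42 mm to the lever's side of the bar's axis, 125 mm above the desk; pin and bracket reach up to 147 mm. Axes as the stand's.
- sample_cup_1: White open sample cup, 45 mm wide, 38 mm high, loose, standing. Origin under its centre. Leave alone.
- pen_black: Black pen, 138 mm long, 13 mm high, loose, lying on the desk before the stand. Origin under its centre. Leave alone.
- reagent_1: Brown bottle with black cap, 58 mm wide, 109 mm high, loose. Origin under its centre. Leave alone.
- reagent_2: White bottle with blue cap, 48 mm wide, 96 mm high, loose. Origin under its centre. Leave alone.
- mouse: Black mouse 123 x 63 x 39 mm, loose. Origin under its centre. Leave alone.

How it is judged (in metres and radians):
On the way, in this order (a step that is already met when the one before it is completed fails the run):
1. the fingers on the orange pad have pressed the lever in onto its stop and held it there for a moment (value of joint brake_lever above 0.37 rad and contact force between the fingers and press_pad above 2 N), for 0.3 s.
2. the lever has been let fully back out (value of joint brake_lever below 0.04 rad), for 0.1 s.
3. the fingers on the orange pad have pressed the lever in onto its stop again (all of step 1), for 0.3 s.
At the end, for the whole second after the job is handed in: The lever is held on its stop by the fingers on its orange pad (joint above 0.37 of 0.40 rad, pushed with 2 to 30 N) and at rest (all of step 3 and contact force between the fingers and lever_blade below 30 N and velocity of joint brake_lever between -0.1 and 0.1 rad/s); the arm keeps its last pose, push and grip.
It fails at once if the lever is pushed roughly (over 30 N) (contact force between the fingers and lever_blade above 30 N).
It fails at once if the back of the lever is touched (pinched or hooked) (contact force between any of the fingers, the arm and lever_back above 1 N).
It fails at once if the bar is touched (contact force between any of the fingers, the arm and bar above 1 N).
It fails at once if a bystander is lifted, carried or pushed away (over 20 mm) (distance of any of sample_cup_1, pen_black, reagent_1, reagent_2, mouse from where it was at the start of the episode above 0.02 m).
It also fails if it takes over 35 s, if anything falls off the work surface, if the arm or the gripper's body presses on something with over 40 N, if the wrist force passes 120 N, or if a joint passes its speed limit or range.

## Working session

There is one attempt and no reset: what is moved stays moved. The work goes in short steps, Python scripts to look and compute and a tool call to move; the robot and the scene stay as the last step left them, time stands still between calls to the robot, and variables do not carry over. Pictures are saved under pics/ and viewed, and the job is handed in when it is done.

Besides the shell and the picture viewer there is one more tool, called after "Emit:" by a JSON object that holds its "method" and its "body", one argument or row to a line. send_rows: Moves the arm, as the interface text tells. Its arguments: {"type":"object","properties":{"steps":{"type":"array","items":{"type":"array","items":{"type":"number"}}}},"required":["steps"]}

```bash
mkdir -p pics; ls; cat > h.py <<'E'
import numpy as np, cv2
from plant import readout, cams, workorder, ctrl
def save(p,n): cv2.imwrite('pics/'+n+'.png',p['pixels'][:,:,::-1])
def cloud(p):
    Z=p['range_z']; v,u=np.mgrid[:480,:640]
    P=np.stack([(u-p['cx'])/p['fx']*Z,(v-p['cy'])/p['fy']*Z,Z],-1)
    return P@p['pose'][:3,:3].T+p['pose'][:3,3]
E
python3 - <<'E'
from h import *
for n in ['scene','top']:
    p=cams.snapshot(n); save(p,n+'0'); C=cloud(p)
    print(n,p['pose'].round(3).tolist(),p['fx'])
    for o in ['press_pad','handle_stand','bar','brake_lever','pen_black']:
        r=cams.cut_out(p,o)
        for k in r[:2]:
            m=k['region']&(p['range_z']>0); q=C[m]
            print(o,round(k['confidence'],2),np.round(k['at']),m.sum(),np.median(q,0).round(3) if len(q) else '')
s=readout.observe(); print(s); print(ctrl.pinch_z)
E
```

```text
pics
scene [[0.61, -0.585, 0.535, -0.248], [-0.793, -0.462, 0.397, -0.487], [0.015, -0.666, -0.746, 1.243], [0.0, 0.0, 0.0, 1.0]] 611.2401320226431
press_pad 0.5 [258. 249.] 101 [0.444 0.213 0.13 ]
handle_stand 0.57 [282. 251.] 5419 [0.522 0.199 0.014]
handle_stand 0.29 [289. 234.] 975 [0.526 0.178 0.134]
bar 0.81 [295. 236.] 912 [0.526 0.176 0.134]
bar 0.67 [256. 246.] 335 [0.453 0.226 0.13 ]
brake_lever 0.87 [255. 244.] 358 [0.459 0.231 0.129]
pen_black 0.71 [258. 276.] 157 [0.439 0.216 0.008]
top [[-0.021, -0.995, 0.098, 0.444], [-1.0, 0.021, -0.002, 0.083], [0.0, -0.098, -0.995, 1.276], [0.0, 0.0, 0.0, 1.0]] 439.7945243143479
handle_stand 0.65 [277. 256.] 4144 [0.526 0.213 0.102]
handle_stand 0.34 [267. 281.] 71 [0.445 0.219 0.134]
bar 0.95 [278. 249.] 986 [0.534 0.197 0.137]
brake_lever 0.5 [272. 281.] 197 [0.45  0.211 0.134]
pen_black 0.66 [262. 280.] 67 [0.454 0.258 0.01 ]
pen_black 0.55 [189. 279.] 328 [0.46  0.442 0.069]
{'time_s': 0.6, 'joint_positions': array([ 6.40042968e+01,  1.51170015e+01,  9.19005874e+01,  5.16153903e-04,
        7.29783157e+01, -2.11377681e+00]), 'joint_velocities': array([ 0.07003965, -0.00185708,  0.0573655 ,  0.02749169, -0.06330234,
        0.03002949]), 'tau': array([-4.02389769e-04, -5.14647460e+01, -3.67459989e+01, -7.12013684e-05,
        1.24806822e-03, -1.57331694e-06]), 'position': array([0.27327388, 0.61721789, 0.23133662]), 'ee_rot': array([[-9.14380641e-01,  4.04855582e-01,  2.35866091e-05],
       [ 4.04855582e-01,  9.14380639e-01,  6.80218568e-05],
       [ 5.97188975e-06,  7.17470394e-05, -9.99999997e-01]]), 'wrist_force': array([-0.07039374,  0.56977004,  0.55153864]), 'ft_torque': array([-0.00392492,  0.02106092, -0.05077051]), 'width': 0.08541429366598777}
-0.0187
```

```bash
python3 - <<'E'
import cv2,numpy as np
a=cv2.imread('pics/scene0.png'); b=cv2.imread('pics/top0.png')
cv2.imwrite('pics/s_crop.png',cv2.resize(a[150:350,150:410],None,fx=3,fy=3,interpolation=cv2.INTER_CUBIC))
cv2.imwrite('pics/t_crop.png',cv2.resize(b[170:370,150:410],None,fx=3,fy=3,interpolation=cv2.INTER_CUBIC))
E
```

```text
(no output)
```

View pics/s_crop.png

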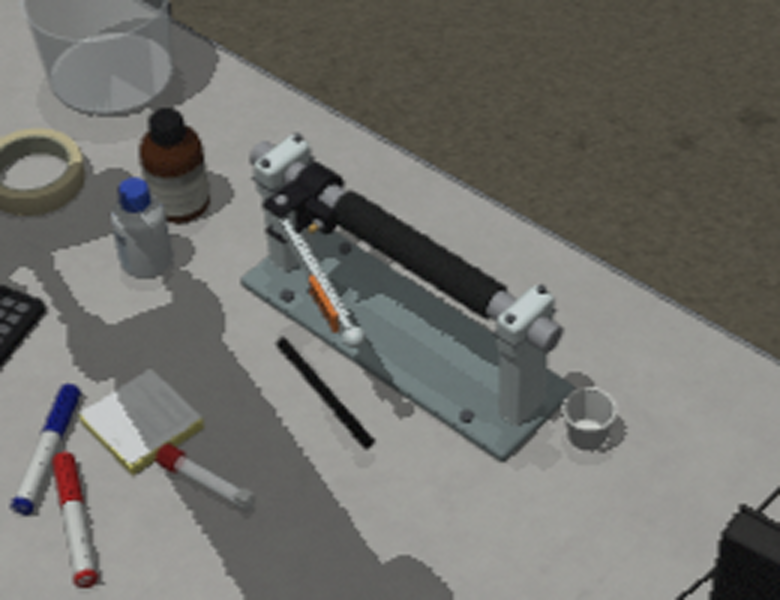

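View pics/t_crop.png

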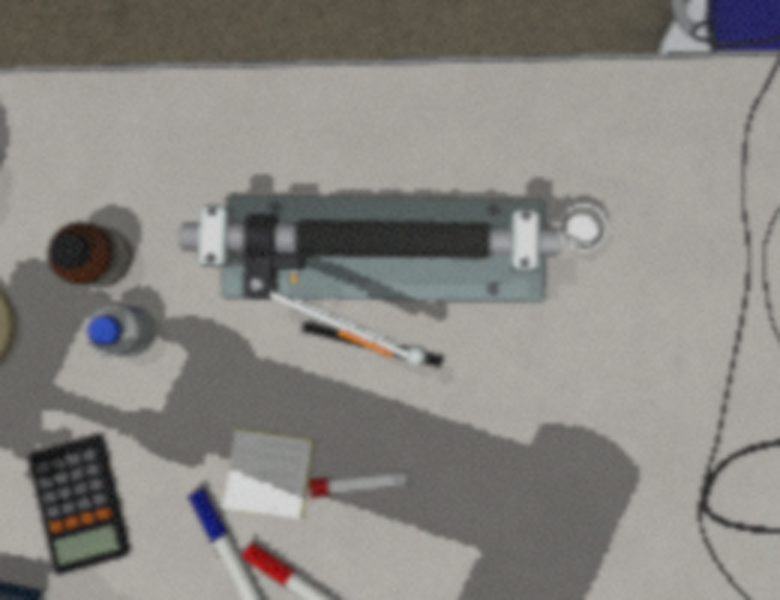

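View pics/top0.png

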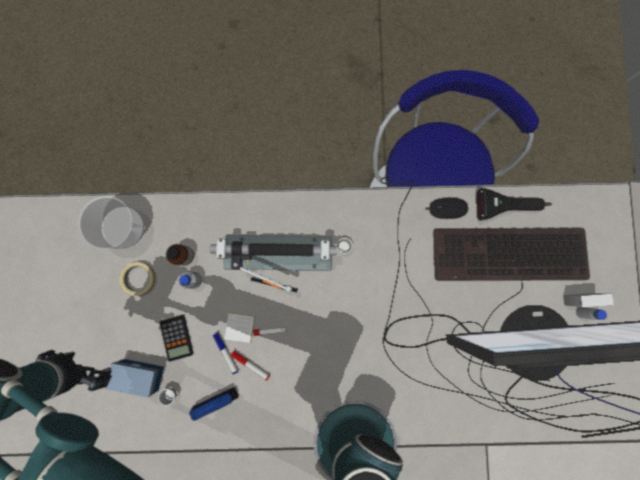

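The views show the stand nearly aligned with the world (top view, about pixels 222–335 × 233–270), with the lever angled out on the robot's side. The orange pad is near pixel (271,283) and its ball end near (288,289). The pen lies underneath. Next I fit the frame accurately.

```bash
python3 - <<'E'
from h import *
from scipy.optimize import minimize
for n in ['top','scene']:
    p=cams.snapshot(n); C=cloud(p); I=p['pixels'].astype(int); Z=p['range_z']
    roi=(Z>0)&(C[...,0]>.35)&(C[...,0]<.65)&(C[...,1]>-.02)&(C[...,1]<.42)
    # plate
    m=roi&(abs(C[...,2]-.012)<.006)&(C[...,0]>.44)
    R=I[...,0];G=I[...,1];B=I[...,2]
    m&=(G-R>8)
    q=C[m][:,:2].astype(np.float32); 
    print(n,'plate',len(q),cv2.minAreaRect(q),C[m][:,2].mean())
    # clamps tops + bar
    t=roi&(C[...,2]>.118)&(C[...,2]<.155)
    dark=t&(I.max(-1)<70)
    q=C[dark]; print('dark',len(q),q.min(0).round(3),q.max(0).round(3))
    g=dark&(C[...,1]<.24)&(C[...,0]>.5); q=C[g]; 
    c=np.polyfit(q[:,1],q[:,0],1); print('grip line x=',c,'mid y',q[:,1].min(),q[:,1].max(),'ztop',np.percentile(q[:,2],95))
    cl=roi&(C[...,2]>.1415)&(I.min(-1)>120)
    for lo,hi in((0,.15),(.25,.42)):
        q=C[cl&(C[...,1]>lo)&(C[...,1]<hi)]
        if len(q): print('clamp',len(q),q.mean(0).round(4),q.min(0).round(3),q.max(0).round(3), cv2.minAreaRect(q[:,:2].astype(np.float32)))
    o=roi&(R-B>60)&(R>120)&(C[...,2]>.09)
    q=C[o]; print('orange',len(q),q.mean(0).round(4),q.min(0).round(3),q.max(0).round(3))
    l=t&(I.min(-1)>110)&(C[...,0]<.487)
    q=C[l]; print('lever',len(q),q.mean(0).round(4),q.min(0).round(3),q.max(0).round(3)); c=np.polyfit(q[:,1],q[:,0],1);print(c)
E
```

```text
top plate 1249 ((0.5348877906799316, 0.20815590023994446), (0.30233991146087646, 0.09566616266965866), 88.70738983154297) 0.011981524930452833
dark 1007 [0.487 0.104 0.122] [0.558 0.317 0.15 ]
grip line x= [0.03418964 0.52814113] mid y 0.10353355198193165 0.23903414205488802 ztop 0.14280572774929018
clamp 140 [0.5294 0.0743 0.1449] [0.506 0.062 0.142] [0.555 0.086 0.15 ] ((0.5301536917686462, 0.0747474953532219), (0.02253381535410881, 0.0491982065141201), 84.857666015625)
clamp 149 [0.5373 0.341  0.145 ] [0.495 0.301 0.142] [0.564 0.354 0.155] ((0.5249810218811035, 0.3353269398212433), (0.08316570520401001, 0.037412963807582855), 25.72738265991211)
orange 45 [0.4501 0.219  0.1347] [0.434 0.193 0.125] [0.503 0.277 0.139]
lever 203 [0.456  0.2211 0.1332] [0.426 0.165 0.119] [0.485 0.315 0.142]
[0.4526568  0.35592096]
scene plate 1585 ((0.5308336615562439, 0.20673257112503052), (0.30888888239860535, 0.0962463766336441), 88.09493255615234) 0.010211447224804698
dark 1070 [0.484 0.041 0.118] [0.562 0.342 0.149]
grip line x= [0.02765964 0.52219108] mid y 0.04149281035491453 0.23960565918303883 ztop 0.14123675516409123
clamp 86 [0.5277 0.0714 0.1437] [0.505 0.061 0.142] [0.549 0.083 0.148] ((0.5271536707878113, 0.07203857600688934), (0.020796529948711395, 0.04396952688694), 86.548583984375)
clamp 62 [0.5344 0.3377 0.1438] [0.492 0.3   0.142] [0.56 0.35 0.15] ((0.5221744775772095, 0.3324104845523834), (0.08265174180269241, 0.03347277641296387), 24.99627113342285)
orange 38 [0.4464 0.2142 0.133 ] [0.432 0.191 0.126] [0.502 0.274 0.138]
lever 149 [0.4536 0.2179 0.1309] [0.424 0.162 0.121] [0.486 0.292 0.14 ]
[0.46673421 0.35194014]
```

```bash
cat >> h.py <<'E'
YAW=-0.03; O=np.array([.533,.2075]); H=np.array([.494,.306])
def target(th,gap,along=.105,z=.118,half=.011):
    """TCP pose for lever angle th (0 out,.4 stop) with gap between finger side and pad"""
    a=YAW-.4+th; xb=np.array([np.cos(a),np.sin(a)]); yb=np.array([-np.sin(a),np.cos(a)])
    p=H-along*yb-(.011+half+gap)*xb
    R=np.array([[-xb[0],yb[0],0],[-xb[1],yb[1],0],[0,0,-1]])
    return np.r_[p,z],R
def rel(p,R,p0,R0):
    return np.r_[R0.T@(p-p0)*1000, cv2.Rodrigues(R0.T@R)[0].ravel()*180/np.pi].round(2)
E
python3 - <<'E'
from h import *
p=cams.snapshot('top'); C=cloud(p)
for x in np.arange(.2,.5,.04):
    print(round(x,2),[round(float(C[(abs(C[...,0]-x)<.02)&(abs(C[...,1]-y)<.03)&(p['range_z']>0)][:,2].max(initial=0)),2) for y in np.arange(.1,.7,.06)])
s=readout.observe(); 
for a in [(0,.05,.105,.231),(0,.03)]: 
    t=target(*a); print(t[0],rel(*t,s['position'],s['ee_rot']))
E
```

```text
0.2 [0.01, 0.01, 0.02, 0.02, 0.68, 0.69, 0.69, 0.63, 0.61, 0.08]
0.24 [0.01, 0.01, 0.01, 0.02, 0.02, 0.67, 0.67, 0.63, 0.58, 0.08]
0.28 [0.01, 0.01, 0.01, 0.02, 0.02, 0.02, 0.66, 0.63, 0.61, 0.34]
0.32 [0.01, 0.01, 0.02, 0.02, 0.02, 0.02, 0.02, 0.61, 0.61, 0.49]
0.36 [0.01, 0.01, 0.01, 0.02, 0.02, 0.01, 0.02, 0.02, 0.01, 0.01]
0.4 [0.01, 0.01, 0.01, 0.01, 0.01, 0.01, 0.01, 0.01, 0.01, 0.01]
0.44 [0.01, 0.14, 0.14, 0.01, 0.01, 0.05, 0.1, 0.01, 0.03, 0.03]
0.48 [0.02, 0.02, 0.14, 0.15, 0.15, 0.07, 0.1, 0.01, 0.03, 0.03]
[0.38478303 0.24057329 0.231     ] [-2.5446e+02 -2.9925e+02  2.9000e-01  0.0000e+00 -0.0000e+00  7.6000e-01]
[0.40296235 0.23223588 0.118     ] [-274.46 -299.52  113.29    0.     -0.      0.76]
```

Emit:
{"method": "send_rows", "body": {
  "steps": [
    [-0.032,-0.037,0,0,0,0,0],
    [-0.064,-0.075,0,0,0,0,0],
    [-0.096,-0.112,0,0,0,0,0],
    [-0.128,-0.15,0,0,0,0,0],
    [-0.16,-0.187,0,0,0,0,0],
    [-0.192,-0.225,0,0,0,0,0],
    [-0.224,-0.262,0,0,0,0.76,0],
    [-0.254,-0.299,0,0,0,0.76,0]
  ]
}}

```text
time_s: 1.55
position: [0.3848, 0.2392, 0.2317]
ee_rot: [[-0.909, 0.417, 0.001], [0.417, 0.909, 0.0], [-0.001, 0.001, -1.0]]
wrist_force: [0.3, -0.1, 0.4]
width: -0.0
```

Emit:
{"method": "send_rows", "body": {
  "steps": [
    [0,0,0,0,0,0,0],
    [0,0,0,0,0,0,0]
  ]
}}

```text
time_s: 1.75
position: [0.3849, 0.2402, 0.2317]
ee_rot: [[-0.908, 0.42, 0.001], [0.42, 0.908, 0.001], [-0.0, 0.001, -1.0]]
wrist_force: [0.2, 0.0, 0.5]
width: 0.0005
```

```bash
python3 - <<'E'
from h import *
s=readout.observe(); print(s['time_s'],s['position'],s['wrist_force'],s['width'])
t=target(0,.04); print(t[0],rel(*t,s['position'],s['ee_rot']))
E
```

```text
1.75 [0.38492131 0.24019368 0.23166647] [0.19380775 0.02587648 0.49286283] 0.0004611926040269835
[0.39387269 0.23640459 0.118     ] [-9.6900e+00  1.9000e-01  1.1367e+02  7.0000e-02  1.0000e-02 -1.9000e-01]
```

Emit:
{"method": "send_rows", "body": {
  "steps": [
    [0,0,0.03,0,0,0,0],
    [0,0,0.06,0,0,0,0],
    [0,0,0.09,0,0,0,0],
    [0,0,0.114,0,0,0,0],
    [0,0,0.114,0,0,0,0],
    [0,0,0.114,0,0,0,0]
  ]
}}

```text
time_s: 2.35
position: [0.384, 0.2421, 0.1174]
ee_rot: [[-0.91, 0.415, -0.001], [0.415, 0.91, -0.0], [0.001, -0.001, -1.0]]
wrist_force: [0.5, -0.5, -0.2]
width: 0.0002
```

```bash
python3 - <<'E'
from h import *
s=readout.observe(); print(s['time_s'],s['position'],s['wrist_force'],s['width'])
t=target(0,0); print(t[0],rel(*t,s['position'],s['ee_rot']))
o=[]
for n in ['top','scene']:
    p=cams.snapshot(n); r,c=(230,220) if n=='top' else (190,200)
    o.append(cv2.resize(p['pixels'][r:r+90,c:c+120,::-1],None,fx=5,fy=5,interpolation=cv2.INTER_CUBIC)[:,:400*2])
cv2.imwrite('pics/a_t.png',o[0]);cv2.imwrite('pics/a_s.png',o[1])
E
```

```text
2.35 [0.38404745 0.24210248 0.11736728] [ 0.54537829 -0.5112563  -0.22343341] 0.00023692396941770775
[0.43023132 0.21972975 0.118     ] [-5.13e+01 -1.17e+00 -6.70e-01 -3.00e-02 -4.00e-02  1.00e-01]
```

View pics/a_t.png

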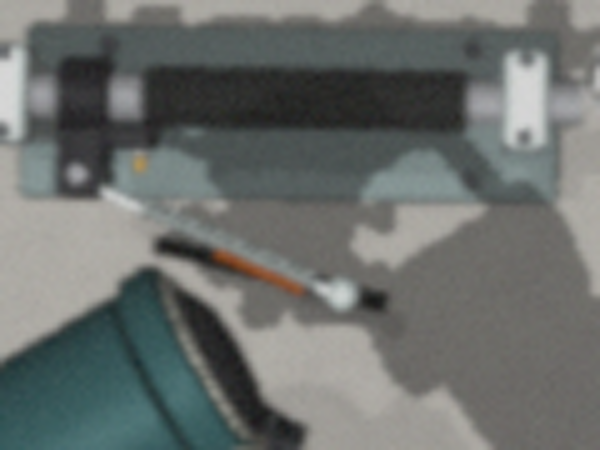

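View pics/a_s.png

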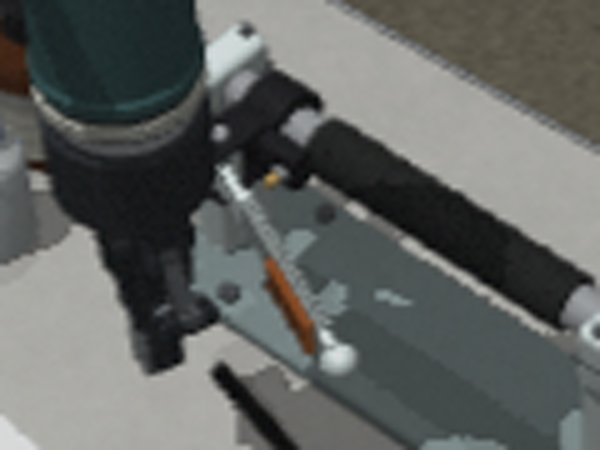

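The gripper is shut, standing clear of the orange pad at lever height. I approach square to the pad.

Emit:
{"method": "send_rows", "body": {
  "steps": [
    [-0.012,0,0,0,0,0,0],
    [-0.024,0,0,0,0,0,0],
    [-0.034,0,0,0,0,0,0],
    [-0.04,0,0,0,0,0,0],
    [-0.042,0,0,0,0,0,0],
    [-0.042,0,0,0,0,0,0]
  ]
}}

```text
time_s: 3.05
position: [0.4229, 0.2231, 0.1171]
ee_rot: [[-0.908, 0.418, -0.0], [0.418, 0.908, -0.0], [0.0, -0.0, -1.0]]
wrist_force: [0.9, -0.5, 0.4]
width: -0.0003
```

```bash
python3 - <<'E'
from h import *
s=readout.observe(); print(s['time_s'],s['position'],s['wrist_force'],s['width'])
t=target(0,0); print(t[0],rel(*t,s['position'],s['ee_rot']))
o=[]
for n in ['top','scene']:
    p=cams.snapshot(n); r,c=(230,220) if n=='top' else (190,200)
    o.append(cv2.resize(p['pixels'][r:r+90,c:c+120,::-1],None,fx=5,fy=5,interpolation=cv2.INTER_CUBIC)[:,:400*2])
cv2.imwrite('pics/b_t.png',o[0]);cv2.imwrite('pics/b_s.png',o[1])
E
```

```text
3.05 [0.42293632 0.22305423 0.11714768] [ 0.89990577 -0.47632622  0.41064534] -0.0002566297707880835
[0.43023132 0.21972975 0.118     ] [-8.02  0.03 -0.85 -0.02 -0.02 -0.06]
```

View pics/b_s.png

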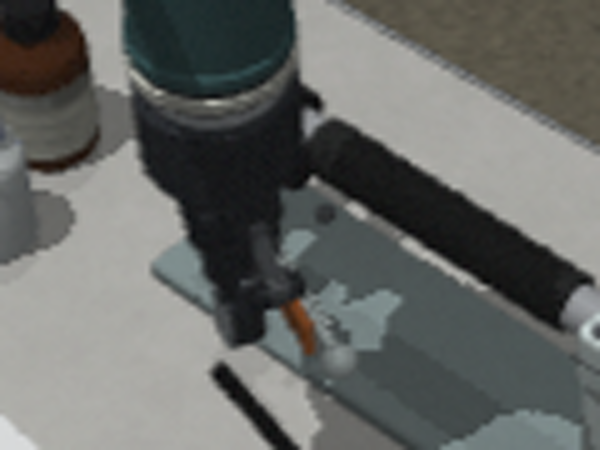

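Emit:
{"method": "send_rows", "body": {
  "steps": [
    [-0.003,0,0,0,0,0,0],
    [-0.006,0,0,0,0,0,0],
    [-0.008,0,0,0,0,0,0],
    [-0.008,0,0,0,0,0,0]
  ]
}}

```text
time_s: 3.55
position: [0.4302, 0.2201, 0.1174]
ee_rot: [[-0.909, 0.417, 0.0], [0.417, 0.909, 0.0], [-0.0, 0.0, -1.0]]
wrist_force: [-0.4, -0.4, -0.8]
width: 0.0
```

Emit:
{"method": "send_rows", "body": {
  "steps": [
    [-0.002,0,0,0,0,0,0],
    [-0.004,0,0,0,0,0,0],
    [-0.004,0,0,0,0,0,0]
  ]
}}

```text
time_s: 3.85
position: [0.4333, 0.2186, 0.1172]
ee_rot: [[-0.909, 0.417, -0.001], [0.417, 0.909, 0.0], [0.001, -0.0, -1.0]]
wrist_force: [-1.1, 1.6, 1.6]
width: -0.0
```

```bash
python3 - <<'E'
from h import *
s=readout.observe(); p0,R0=s['position'],s['ee_rot']; print(s['time_s'],p0,s['wrist_force'],R0.T@s['wrist_force'])
t=target(0,0); print(t[0],rel(*t,p0,R0))
for th in np.arange(0.02,.42,.04):
    print(round(th,2),rel(*target(th,0),*target(0,0)))
E
```

```text
3.85 [0.43332615 0.21855646 0.11724725] [-1.12869975  1.61092812  1.59101458] [ 1.69939999  0.99286461 -1.58954065]
[0.43023132 0.21972975 0.118     ] [ 3.3  -0.23 -0.75 -0.01 -0.05 -0.03]
0.02 [-2.1  -0.42  0.    0.    0.   -1.15]
0.06 [-6.34 -1.13  0.    0.    0.   -3.44]
0.1 [-10.59  -1.67   0.     0.     0.    -5.73]
0.14 [-14.87  -2.04   0.     0.     0.    -8.02]
0.18 [-19.15  -2.24   0.     0.     0.   -10.31]
0.22 [-23.44  -2.27   0.     0.     0.   -12.61]
0.26 [-27.73  -2.13   0.     0.     0.   -14.9 ]
0.3 [-32.01  -1.81   0.     0.     0.   -17.19]
0.34 [-36.28  -1.33   0.     0.     0.   -19.48]
0.38 [-40.52  -0.67   0.     0.     0.   -21.77]
```

Emit:
{"method": "send_rows", "body": {
  "steps": [
    [-0.003,-0.0005,0,0,0,-1.7,0],
    [-0.006,-0.001,0,0,0,-3.4,0],
    [-0.0095,-0.0015,0,0,0,-5.1,0],
    [-0.0127,-0.0018,0,0,0,-6.9,0],
    [-0.016,-0.0021,0,0,0,-8.6,0],
    [-0.019,-0.0022,0,0,0,-10.3,0],
    [-0.0213,-0.0023,0,0,0,-11.5,0],
    [-0.0213,-0.0023,0,0,0,-11.5,0]
  ]
}}

```text
time_s: 4.65
position: [0.4515, 0.2075, 0.1172]
ee_rot: [[-0.974, 0.228, -0.001], [0.228, 0.974, 0.0], [0.001, -0.0, -1.0]]
wrist_force: [-3.2, 0.2, 1.2]
width: -0.0002
```

```bash
cat > st.py <<'E'
from h import *
import sys
s=readout.observe(); p0,R0=s['position'],s['ee_rot']; print(s['time_s'],p0,(R0.T@s['wrist_force']).round(2), s['ft_torque'].round(2))
for th in (0,.2,.3,.34,.36,.38,.4): print(th,rel(*target(th,0),p0,R0))
if len(sys.argv)>1:
    for n in ['top','scene']:
        p=cams.snapshot(n); r,c=(230,220) if n=='top' else (190,200)
        cv2.imwrite(f'pics/{sys.argv[1]}_{n[0]}.png',cv2.resize(p['pixels'][r:r+90,c:c+120,::-1],None,fx=5,fy=5,interpolation=cv2.INTER_CUBIC))
E
python3 st.py c
```

```text
4.65 [0.45154166 0.20751567 0.117182  ] [ 3.17 -0.5  -1.21] [ 0.14  0.51 -0.03]
0 [ 2.353e+01  7.050e+00 -7.900e-01 -2.000e-02 -7.000e-02  1.149e+01]
0.2 [ 3.11  0.57 -0.81 -0.01 -0.07  0.03]
0.3 [-7.48 -1.11 -0.83 -0.01 -0.07 -5.7 ]
0.34 [-1.175e+01 -1.480e+00 -8.300e-01 -1.000e-02 -7.000e-02 -7.990e+00]
0.36 [-1.39e+01 -1.60e+00 -8.30e-01 -1.00e-02 -7.00e-02 -9.14e+00]
0.38 [-1.604e+01 -1.680e+00 -8.400e-01 -1.000e-02 -7.000e-02 -1.029e+01]
0.4 [-1.819e+01 -1.720e+00 -8.400e-01 -1.000e-02 -7.000e-02 -1.143e+01]
```

View pics/c_s.png

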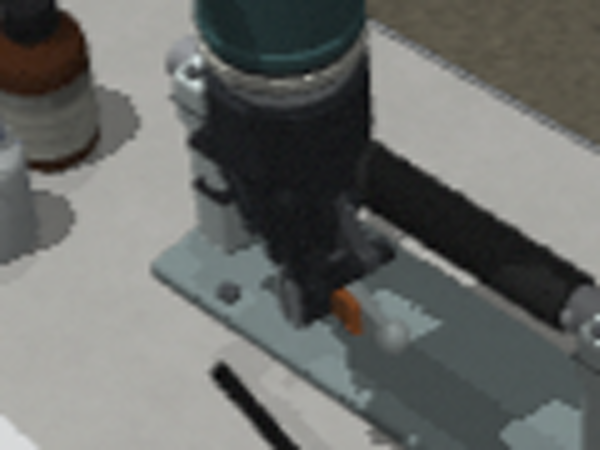

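View pics/c_t.png

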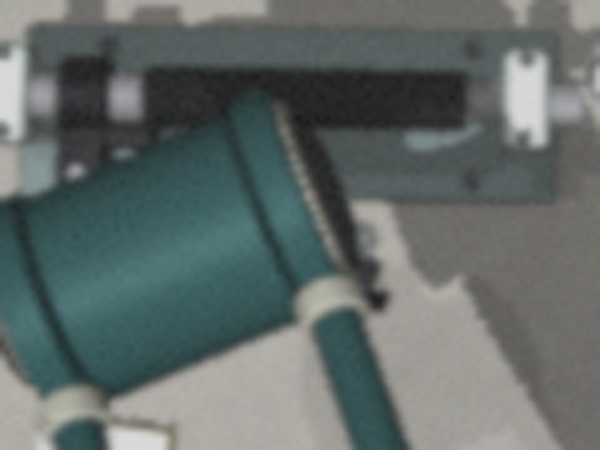

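Emit:
{"method": "send_rows", "body": {
  "steps": [
    [-0.003,-0.0004,0,0,0,-1.7,0],
    [-0.006,-0.0009,0,0,0,-3.4,0],
    [-0.009,-0.0013,0,0,0,-5.1,0],
    [-0.012,-0.0015,0,0,0,-6.9,0],
    [-0.014,-0.0016,0,0,0,-8.0,0],
    [-0.014,-0.0016,0,0,0,-8.0,0]
  ]
}}

```text
time_s: 5.35
position: [0.4647, 0.2023, 0.1171]
ee_rot: [[-0.996, 0.09, -0.001], [0.09, 0.996, -0.001], [0.001, -0.001, -1.0]]
wrist_force: [-5.1, -0.7, 3.4]
width: -0.0004
```

Emit:
{"method": "send_rows", "body": {
  "steps": [
    [-0.001,-0.0001,0,0,0,-0.8,0],
    [-0.002,-0.0002,0,0,0,-1.5,0],
    [-0.002,-0.0002,0,0,0,-1.5,0]
  ]
}}

```text
time_s: 5.65
position: [0.4664, 0.2017, 0.117]
ee_rot: [[-0.998, 0.064, -0.002], [0.064, 0.998, -0.001], [0.002, -0.001, -1.0]]
wrist_force: [-5.9, -1.6, 4.4]
width: -0.0
```

```bash
python3 st.py
```

```text
5.65 [0.46638613 0.20173543 0.11697842] [ 5.82 -1.99 -4.41] [-0.35  0.82 -0.09]
0 [37.23 15.64 -0.98 -0.1  -0.08 20.97]
0.2 [18.16  5.89 -1.   -0.09 -0.09  9.51]
0.3 [ 7.99  2.5  -1.01 -0.09 -0.09  3.78]
0.34 [ 3.84  1.42 -1.02 -0.08 -0.09  1.49]
0.36 [ 1.74  0.95 -1.02 -0.08 -0.1   0.34]
0.38 [-0.36  0.52 -1.02 -0.08 -0.1  -0.8 ]
0.4 [-2.47  0.13 -1.03 -0.08 -0.1  -1.95]
```

Emit:
{"method": "send_rows", "body": {
  "steps": [
    [-0.001,0,0,0,0,-0.6,0],
    [-0.002,0,0,0,0,-1.2,0],
    [-0.002,0,0,0,0,-1.2,0]
  ]
}}

```text
time_s: 5.95
position: [0.4682, 0.2014, 0.1169]
ee_rot: [[-0.999, 0.043, -0.002], [0.043, 0.999, -0.002], [0.002, -0.002, -1.0]]
wrist_force: [-5.1, -2.7, 3.8]
width: 0.0001
```

Emit:
{"method": "send_rows", "body": {
  "steps": [
    [-0.001,0,0,0,0,-0.5,0],
    [-0.001,0,0,0,0,-0.5,0]
  ]
}}

```text
time_s: 6.15
position: [0.4691, 0.2013, 0.1168]
ee_rot: [[-0.999, 0.034, -0.002], [0.034, 0.999, -0.002], [0.002, -0.002, -1.0]]
wrist_force: [-6.2, -2.3, 3.2]
width: 0.0
```

```bash
python3 st.py d
```

```text
6.15 [0.46905539 0.20128703 0.11675089] [ 6.16 -2.54 -3.16] [-0.39  0.88 -0.07]
0 [39.44 17.1  -1.19 -0.14 -0.11 22.67]
0.2 [20.66  6.79 -1.21 -0.13 -0.12 11.21]
0.3 [10.6   3.09 -1.23 -0.12 -0.13  5.48]
0.34 [ 6.48  1.89 -1.24 -0.12 -0.13  3.19]
0.36 [ 4.4   1.36 -1.24 -0.12 -0.13  2.05]
0.38 [ 2.31  0.86 -1.25 -0.11 -0.13  0.9 ]
0.4 [ 0.21  0.41 -1.25 -0.11 -0.14 -0.25]
```

View pics/d_s.png

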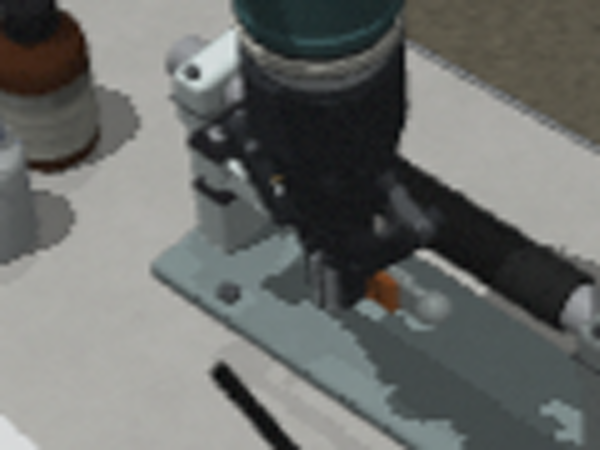

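Emit:
{"method": "send_rows", "body": {
  "steps": [
    [-0.001,0,0,0,0,0,0],
    [-0.001,0,0,0,0,0,0]
  ]
}}

```text
time_s: 6.45
position: [0.47, 0.2012, 0.1167]
ee_rot: [[-0.999, 0.034, -0.003], [0.034, 0.999, -0.002], [0.002, -0.002, -1.0]]
wrist_force: [-6.0, -2.2, 3.7]
width: -0.0003
```

Emit:
{"method": "send_rows", "body": {
  "steps": [
    [-0.001,0,0,0,0,0,0],
    [-0.001,0,0,0,0,0,0]
  ]
}}

```text
time_s: 6.65
position: [0.4709, 0.2011, 0.1167]
ee_rot: [[-0.999, 0.034, -0.003], [0.034, 0.999, -0.002], [0.003, -0.002, -1.0]]
wrist_force: [-6.6, -3.3, 3.8]
width: 0.0
```

```bash
python3 st.py
```

```text
6.65 [0.47092547 0.20110575 0.11668164] [ 6.53 -3.5  -3.76] [-0.45  0.9  -0.07]
0 [41.31 17.21 -1.25 -0.16 -0.12 22.66]
0.2 [22.54  6.9  -1.27 -0.14 -0.14 11.2 ]
0.3 [12.47  3.2  -1.29 -0.13 -0.15  5.48]
0.34 [ 8.35  2.01 -1.3  -0.13 -0.15  3.18]
0.36 [ 6.27  1.47 -1.31 -0.13 -0.15  2.04]
0.38 [ 4.19  0.98 -1.31 -0.13 -0.15  0.89]
0.4 [ 2.09  0.53 -1.31 -0.13 -0.15 -0.25]
```

Emit:
{"method": "send_rows", "body": {
  "steps": [
    [-0.0007,0,0,0,0,0,0],
    [-0.0007,0,0,0,0,0,0]
  ]
}}

```text
time_s: 6.85
position: [0.4716, 0.201, 0.1167]
ee_rot: [[-0.999, 0.034, -0.003], [0.034, 0.999, -0.002], [0.003, -0.002, -1.0]]
wrist_force: [-6.7, -3.1, 2.3]
width: -0.0001
```

Emit:
{"method": "send_rows", "body": {
  "steps": [
    [-0.0007,0,0,0,0,0,0],
    [-0.0007,0,0,0,0,0,0]
  ]
}}

```text
time_s: 7.05
position: [0.472, 0.201, 0.1167]
ee_rot: [[-0.999, 0.034, -0.003], [0.034, 0.999, -0.002], [0.003, -0.002, -1.0]]
wrist_force: [-6.7, -2.7, 3.7]
width: 0.0001
```

Emit:
{"method": "send_rows", "body": {
  "steps": [
    [-0.0007,0,0,0,0,0,0],
    [-0.0007,0,0,0,0,0,0]
  ]
}}

```text
time_s: 7.25
position: [0.4721, 0.201, 0.1166]
ee_rot: [[-0.999, 0.034, -0.005], [0.034, 0.999, -0.002], [0.005, -0.002, -1.0]]
wrist_force: [-7.7, -2.5, 5.3]
width: 0.0001
```

```bash
python3 st.py
```

```text
7.25 [0.47209768 0.20100559 0.11663817] [ 7.68 -2.76 -5.28] [-0.47  1.26 -0.06]
0 [42.49 17.27 -1.21 -0.19 -0.23 22.66]
0.2 [23.72  6.96 -1.27 -0.17 -0.25 11.21]
0.3 [13.65  3.26 -1.31 -0.16 -0.26  5.48]
0.34 [ 9.53  2.07 -1.32 -0.15 -0.26  3.18]
0.36 [ 7.45  1.53 -1.33 -0.15 -0.26  2.04]
0.38 [ 5.36  1.04 -1.34 -0.14 -0.26  0.89]
0.4 [ 3.27  0.59 -1.35 -0.14 -0.26 -0.25]
```

Emit:
{"method": "send_rows", "body": {
  "steps": [
    [-0.0007,0,0,0,0,0,0],
    [-0.0007,0,0,0,0,0,0]
  ]
}}

```text
time_s: 7.45
position: [0.4722, 0.201, 0.1166]
ee_rot: [[-0.999, 0.035, -0.006], [0.035, 0.999, -0.002], [0.006, -0.003, -1.0]]
wrist_force: [-10.0, -1.9, 6.2]
width: 0.0
```

Emit:
{"method": "send_rows", "body": {
  "steps": [
    [0,0,0,0,0,0,0],
    [0,0,0,0,0,0,0],
    [0,0,0,0,0,0,0],
    [0,0,0,0,0,0,0]
  ]
}}

```text
time_s: 7.85
position: [0.4722, 0.201, 0.1166]
ee_rot: [[-0.999, 0.034, -0.006], [0.034, 0.999, -0.002], [0.006, -0.003, -1.0]]
wrist_force: [-11.0, -2.8, 6.6]
width: -0.0002
```

```bash
python3 st.py e
```

```text
7.85 [0.47220397 0.20099765 0.1166341 ] [10.92 -3.24 -6.52] [-0.52  1.56 -0.06]
0 [42.6  17.27 -1.17 -0.21 -0.29 22.66]
0.2 [23.82  6.96 -1.25 -0.18 -0.31 11.2 ]
0.3 [13.76  3.26 -1.3  -0.16 -0.32  5.47]
0.34 [ 9.64  2.07 -1.32 -0.16 -0.32  3.18]
0.36 [ 7.56  1.54 -1.33 -0.16 -0.32  2.04]
0.38 [ 5.47  1.04 -1.34 -0.15 -0.33  0.89]
0.4 [ 3.37  0.59 -1.35 -0.15 -0.33 -0.26]
```

View pics/e_s.png

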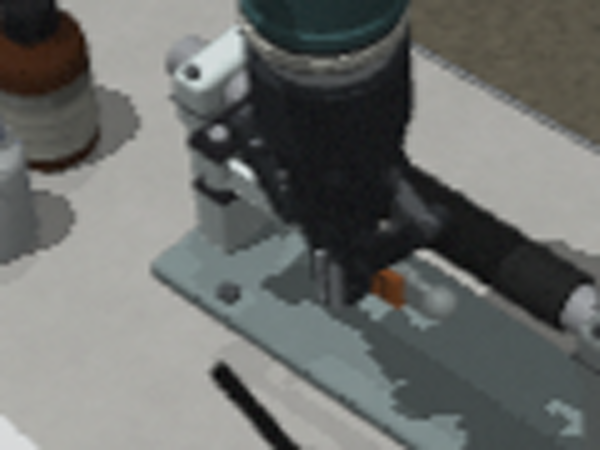

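The lever is on its stop. The position stalled at x=0.472 while force rose from 6.5 to 11 N, and the total travel matches the 41 mm given. Now I retrace the arc and back off 20 mm from the pad.

Emit:
{"method": "send_rows", "body": {
  "steps": [
    [0.005,0.001,0,0,0,2.8,0],
    [0.0104,0.0027,0,0,0,5.7,0],
    [0.0205,0.0064,0,0,0,11.4,0],
    [0.03,0.0112,0,0,0,17.2,0],
    [0.0395,0.0167,0,0,0,22.9,0],
    [0.0485,0.0205,0,0,0,22.9,0],
    [0.058,0.0245,0,0,0,22.9,0],
    [0.058,0.0245,0,0,0,22.9,0]
  ]
}}

```text
time_s: 8.75
position: [0.4174, 0.229, 0.1174]
ee_rot: [[-0.909, 0.418, 0.001], [0.418, 0.909, 0.0], [-0.001, 0.001, -1.0]]
wrist_force: [-0.2, -0.2, -0.4]
width: -0.0003
```

Emit:
{"method": "send_rows", "body": {
  "steps": [
    [0,0,0,0,0,0,0],
    [0,0,0,0,0,0,0],
    [0,0,0,0,0,0,0]
  ]
}}

```text
time_s: 9.05
position: [0.4184, 0.2285, 0.1175]
ee_rot: [[-0.907, 0.42, 0.001], [0.42, 0.907, 0.0], [-0.001, 0.0, -1.0]]
wrist_force: [0.1, -0.4, -0.4]
width: -0.0004
```

```bash
python3 st.py f
```

```text
9.05 [0.41842319 0.22845856 0.11745616] [-0.29 -0.31  0.42] [ 0.06 -0.01  0.02]
0 [-14.38  -2.96  -0.54   0.02   0.03  -0.21]
0.2 [-3.569e+01 -5.160e+00 -5.300e-01  2.000e-02  3.000e-02 -1.166e+01]
0.3 [-4.640e+01 -4.660e+00 -5.200e-01  2.000e-02  3.000e-02 -1.739e+01]
0.34 [-5.066e+01 -4.160e+00 -5.200e-01  2.000e-02  3.000e-02 -1.969e+01]
0.36 [-5.279e+01 -3.840e+00 -5.200e-01  2.000e-02  3.000e-02 -2.083e+01]
0.38 [-5.490e+01 -3.480e+00 -5.200e-01  2.000e-02  3.000e-02 -2.198e+01]
0.4 [-5.701e+01 -3.090e+00 -5.200e-01  2.000e-02  3.000e-02 -2.312e+01]
```

View pics/f_s.png

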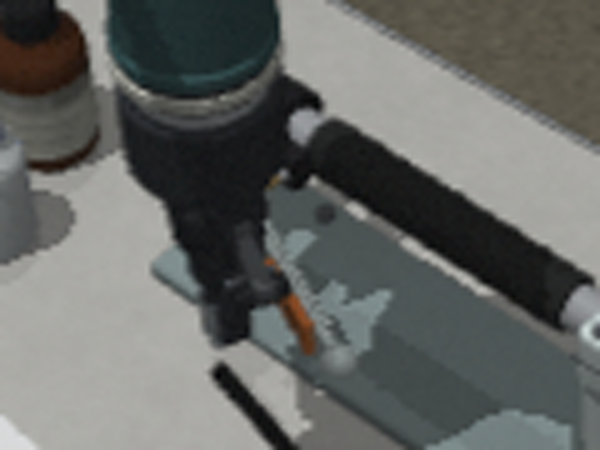

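View pics/f_t.png

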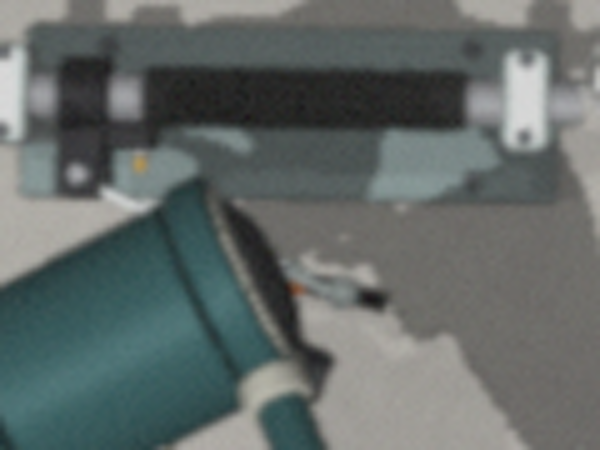

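The lever is fully out again, with the ball back at its first pixel and about 0 N on the tool. Now the second press.

Emit:
{"method": "send_rows", "body": {
  "steps": [
    [-0.01,0,0,0,0,0,0],
    [-0.017,0,0,0,0,0,0],
    [-0.0205,0,0,0,0,0,0],
    [-0.026,-0.0008,0,0,0,-2.8,0],
    [-0.031,-0.0014,0,0,0,-5.7,0],
    [-0.036,-0.0018,0,0,0,-8.6,0],
    [-0.0416,-0.0021,0,0,0,-11.5,0],
    [-0.0416,-0.0021,0,0,0,-11.5,0]
  ]
}}

```text
time_s: 9.95
position: [0.4546, 0.2092, 0.1173]
ee_rot: [[-0.973, 0.232, -0.001], [0.232, 0.973, 0.001], [0.002, 0.0, -1.0]]
wrist_force: [-4.8, 2.7, 1.8]
width: 0.0001
```

Emit:
{"method": "send_rows", "body": {
  "steps": [
    [-0.004,-0.0006,0,0,0,-2.2,0],
    [-0.0075,-0.001,0,0,0,-4,0],
    [-0.0105,-0.0013,0,0,0,-5.7,0],
    [-0.0135,-0.0015,0,0,0,-7.2,0],
    [-0.016,-0.0016,0,0,0,-8.6,0],
    [-0.016,-0.0016,0,0,0,-8.6,0]
  ]
}}

```text
time_s: 10.55
position: [0.4689, 0.204, 0.1172]
ee_rot: [[-0.996, 0.084, -0.003], [0.084, 0.996, 0.0], [0.003, -0.0, -1.0]]
wrist_force: [-5.3, 1.4, 3.9]
width: 0.0001
```

```bash
python3 st.py
```

```text
10.55 [0.46894718 0.20396413 0.1171696 ] [ 5.41  0.94 -3.86] [0.32 0.87 0.07]
0 [ 3.991e+01  1.246e+01 -7.300e-01 -3.000e-02 -1.400e-01  1.982e+01]
0.2 [ 2.064e+01  3.090e+00 -7.800e-01 -2.000e-02 -1.500e-01  8.360e+00]
0.3 [ 1.04e+01 -1.00e-01 -8.00e-01 -1.00e-02 -1.50e-01  2.63e+00]
0.34 [ 6.23 -1.09 -0.81 -0.01 -0.15  0.34]
0.36 [ 4.13 -1.52 -0.82 -0.   -0.15 -0.81]
0.38 [ 2.02 -1.91 -0.83 -0.   -0.15 -1.95]
0.4 [-0.1  -2.26 -0.83 -0.   -0.15 -3.1 ]
```

Emit:
{"method": "send_rows", "body": {
  "steps": [
    [-0.001,-0.0005,0,0,0,-1.1,0],
    [-0.002,-0.001,0,0,0,-2.2,0],
    [-0.0025,-0.0015,0,0,0,-2.9,0],
    [-0.0025,-0.0015,0,0,0,-2.9,0]
  ]
}}

```text
time_s: 10.95
position: [0.4711, 0.2027, 0.1171]
ee_rot: [[-0.999, 0.034, -0.002], [0.034, 0.999, 0.001], [0.003, 0.001, -1.0]]
wrist_force: [-4.6, 3.3, 2.4]
width: -0.0004
```

Emit:
{"method": "send_rows", "body": {
  "steps": [
    [-0.0007,0,0,0,0,0,0],
    [-0.0007,0,0,0,0,0,0]
  ]
}}

```text
time_s: 11.15
position: [0.4718, 0.2026, 0.117]
ee_rot: [[-0.999, 0.034, -0.003], [0.034, 0.999, 0.001], [0.003, 0.001, -1.0]]
wrist_force: [-5.6, 3.2, 2.9]
width: -0.0002
```

Emit:
{"method": "send_rows", "body": {
  "steps": [
    [-0.0007,0,0,0,0,0,0],
    [-0.0007,0,0,0,0,0,0]
  ]
}}

```text
time_s: 11.35
position: [0.4721, 0.2026, 0.1171]
ee_rot: [[-0.999, 0.034, -0.003], [0.034, 0.999, 0.001], [0.003, 0.001, -1.0]]
wrist_force: [-6.0, 3.1, 3.9]
width: -0.0002
```

```bash
python3 st.py
```

```text
11.35 [0.47209011 0.20262182 0.11705382] [ 6.13  2.88 -3.85] [0.49 0.96 0.04]
0 [ 4.242e+01  1.567e+01 -7.900e-01 -1.000e-02 -2.000e-01  2.269e+01]
0.2 [ 2.365e+01  5.360e+00 -8.600e-01  1.000e-02 -2.000e-01  1.123e+01]
0.3 [13.58  1.66 -0.9   0.02 -0.2   5.5 ]
0.34 [ 9.46  0.46 -0.91  0.03 -0.2   3.21]
0.36 [ 7.39 -0.08 -0.92  0.03 -0.2   2.06]
0.38 [ 5.3  -0.57 -0.93  0.03 -0.2   0.91]
0.4 [ 3.2  -1.02 -0.94  0.03 -0.2  -0.23]
```

Emit:
{"method": "send_rows", "body": {
  "steps": [
    [-0.0007,0,0,0,0,0,0],
    [-0.0007,0,0,0,0,0,0]
  ]
}}

```text
time_s: 11.55
position: [0.4722, 0.2026, 0.117]
ee_rot: [[-0.999, 0.034, -0.005], [0.034, 0.999, 0.001], [0.005, 0.0, -1.0]]
wrist_force: [-7.7, 3.3, 5.8]
width: 0.0
```

Emit:
{"method": "send_rows", "body": {
  "steps": [
    [-0.0006,0,0,0,0,0,0],
    [-0.0006,0,0,0,0,0,0],
    [-0.0006,0,0,0,0,0,0],
    [-0.0006,0,0,0,0,0,0],
    [-0.0006,0,0,0,0,0,0],
    [-0.0006,0,0,0,0,0,0]
  ]
}}

```text
time_s: 12.15
position: [0.4723, 0.2026, 0.117]
ee_rot: [[-0.999, 0.034, -0.006], [0.034, 0.999, 0.001], [0.006, 0.0, -1.0]]
wrist_force: [-9.6, 4.4, 5.5]
width: -0.0001
```

```bash
python3 st.py g; python3 st.py|head -1
```

```text
12.15 [0.47228698 0.20256184 0.11701342] [ 9.73  4.05 -5.44] [0.57 1.45 0.03]
0 [42.62 15.72 -0.74 -0.05 -0.32 22.68]
0.2 [ 2.385e+01  5.410e+00 -8.500e-01 -1.000e-02 -3.300e-01  1.122e+01]
0.3 [13.78  1.71 -0.91  0.   -0.33  5.49]
0.34 [ 9.66  0.51 -0.93  0.01 -0.33  3.2 ]
0.36 [ 7.59 -0.02 -0.94  0.01 -0.33  2.06]
0.38 [ 5.5  -0.52 -0.96  0.02 -0.33  0.91]
0.4 [ 3.4  -0.97 -0.97  0.02 -0.33 -0.24]
12.25 [0.47224451 0.20258535 0.11699994] [ 9.38  2.95 -5.6 ] [0.53 1.46 0.04]
```

View pics/g_s.png

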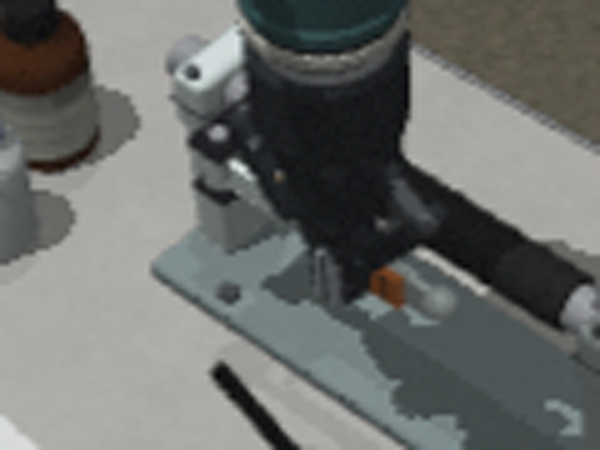

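The fingers are on the same stop at x=0.472, holding a steady push of about 10 N. The picture matches the first press, with the ball at (437,300), so I hand in.

```bash
python3 -c "
from h import *
print(workorder.finish_job())"
```

```text
the job is handed in; nothing more can be done
None
```

I pressed the brake lever onto its stop twice with closed fingers on the orange pad, and handed the job in while still holding the second press. No verdict came back, so these are my own checks.

- **First press:** The fingers stalled at x = 0.472 m while the force rose from 6.5 N to about 11 N. I held it there for at least 0.4 s.
- **Release:** I backed the fingers off the pad. The lever's ball was back at its starting pixel in the scene picture, and the wrist force was near zero.
- **Second press:** The fingers stalled at the same x = 0.472 m, and the last two readings were steady at 9 to 10 N. The picture looked the same as at the first press. The clock read about 12.3 s, within the 35 s limit.

**What disagreed or was not checked:**
- Contact and the stop both came about 3 mm beyond my camera estimate. The offset was the same at both, so the travel still matched the 41 mm given.
- The wrist also read about 3 to 4 N sideways and 5 to 6 N upward at the stop, which I took to be friction.
- I could not read the joint angle directly, so the stop is judged from position and force alone.
- I did not re-measure where the loose items ended up. The fingers stayed about 117 mm above the desk while at the lever, and the pen did not visibly move.

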